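Set the fume extractor's airflow lever to its third click

TASK

Someone left the fume extractor's red airflow lever at an unknown setting. With a fingertip, push it all the way back to its off stop, then push it the other way click by click, stop at the third click without ever going past it into the fourth, and leave it seated there. Only push the lever: do not pinch it or ram it hard, and do not disturb the things standing around.

Things in the scene. Friction and masses are not known exactly. Their poses are not given: they have to be found in the camera images.
- extractor: Cream fume extractor box, 200 x 200 x 75 mm, screwed down. Origin: centre of its underside, z up, top panel at z = 75 mm. The lever's slot runs along its y at x = -50 mm, off end at y = -35 mm. Six ticks beside it at x = -22 mm mark the seats: off red and wider, the others white. Flat intake grille (radius 40, 8 mm tall) on top at x = +50 mm; else only the lever rises above the panel.
- air_lever (a joint): Lever position in m: 0 at the off stop, growing to the extractor's +y; cushioned stops at 0 and 0.070 (up to 2 mm of give). Seats every 14 mm: 0 (off), 0.014 (first click), 0.028, 0.042 (third), 0.056, 0.070. Leaving a seat takes about 8 N, less and less towards the crest 7 mm on; 1 to 2 mm past it the lever snaps ahead into the next seat, short of it it falls back. Starts at 0.010 to 0.032.
- lever_top (a point): Centre of the top of the lever's red tab, 105 mm above the bench. The tab is 30 mm along the extractor's x, 12 mm along the slide (y), and spans 4 to 30 mm above the top panel. A thin white line on it points at the ticks.
- bottle: White squeeze bottle with a red cap, radius 30 mm, 150 mm tall, upright and loose; origin at the centre of its base. Must stay put.
- phone: White phone with a dark screen lying flat, 150 (its x) x 72 x 9 mm, loose; origin at the centre of its underside. Must stay put.
- driver: Screwdriver with an orange handle, 160 mm long, lying along its x, about 30 mm thick at most, loose; origin under its middle. Must stay put.
- tray: Clear parts tray 120 x 90 x 35 mm, loose; origin at the centre of its underside. Must stay put.

How it is judged:
By the outcome, as a careful person would: the job done as asked, in the order asked, and still so for the second after the job is handed in, with the robot touching nothing.
It also fails if it takes over 72 s, if anything falls off the work surface, if the arm or the gripper's body presses on something with over 40 N, if the wrist force passes 120 N, or if a joint passes its speed limit or range.

ROBOT

A 7-joint arm with a two-finger parallel gripper is mounted at the origin on the work surface. World frame = base frame: x ahead of the robot, y to its left, z up, the work surface at z = 0. Lengths are in m, angles in rad, forces in N, time in s.
With the tool pointing down it reaches from about 0.425 to 0.925 m from the base axis. Payload 6.8 kg.
Tool frame: the origin (TCP) lies between the finger pads; the fingertips stand 11 mm ahead of it and the grasp point (between the pads) lies 8 mm behind it; z points along the fingers, y is the line along which they close (so a half turn about z gives the same grasp; the last joint's range is limited). The gripper opens to 85 mm and grips with 20 to 120 N. Pads are 22 mm wide; open, the fingers measure 114 mm over their backs; the gripper's body (76 mm by 85 mm) begins 54 mm behind the grasp point. The pads swing forward as they close: fully open they stand 13 mm farther back than shut.
Start: joints at [-1.389, 0.477, 0.022, 1.555, -0.011, 1.109, -0.083], TCP at [0.193, 0.647, 0.242] pointing down, gripper open.
Joint ranges: [-2.96, 2.96], [-0.34, 2.1], [-1.41, 1.46], [0.24, 2.44], [-1.37, 4.51], [0.17, 1.92], [-2.96, 2.96]. Speed limits (rad/s): [2.39, 2.39, 3.14, 3.14, 3.14, 3.14, 3.14].

INTERFACE

Orientations are given as a rotation vector (axis times angle).
In Python, from bench import r gives the robot as it stands.
- The arm moves only by the tool send_rows, never from a script. Its argument "deltas" is a list of rows, each an object of numbers: "dx", "dy", "dz": the shift along the world's x, y, z in mm; "rx", "ry", "rz": the turn, a rotation vector about the world's x, y, z in degrees. A call has 1 to 5 rows; each row is the pose to reach, as a shift and turn from the pose commanded when the call began; what a row does not reach only later rows make up. A row lasts 1/12 s, in which the tool goes at most 41.7 mm and 7.16 degrees, less where a joint would pass 70% of its speed; a pose out of reach is approached as far as the arm can. A call with a gripper value outside its range is refused whole. "jaw" is the finger opening in mm, from 0 to 85.4, set as the call begins (left out, the last holds). The fingers move at their own pace and stop on an object; "newtons" is the grip in N (left out, the last holds). Time passes only in rows, so rows that repeat a pose let the fingers close. It gives the time, the measured TCP pose, the force, the opening and the grip force at its end, in the units of the state.
- r.get_obs(): the state, without advancing time (a new reading comes with each control period).
- r.grab_frame(name): name is "side" or "top" or "wrist"; returns a dict with "frame" (384x512x3 uint8, blue, green, red), "z_map" (384x512 float32, m along the optical axis (not along the pixel's ray), 0 where there is no reading), "vertical_fov" (degrees; the focal length in pixels is half the picture's height over the tangent of half this angle, whatever the lens; pixels are square), "cx", "cy" (the principal point, pixels), "xyz" and "orientation" of the camera in the world. Camera axes: x right, y down, z forward; pixel columns grow to the right and rows downward; lengths in m; the calibration is good to about 2 mm. A picture is of the moment at which its call begins.
- r.hand_in(): hands the job in; it is judged then, once.
The state is a dict: "clock": time; "joints": joint angles; "qvel": joint speeds; "tau": joint torques, N m; "tcp_pos": TCP position; "orientation": TCP orientation; "contact_force": force on the tool from outside, world axes, zero at the start; "moment": the same for the moment, N m; "grip_width": finger opening in m; "gripper_force": force on a finger pad.
Only numpy, scipy, OpenCV 4.12 (cv2) and the standard library are available. Lean on these libraries where they do the work, as an engineer would, in place of code of your own. Each camera call takes 0.05 s, during which the arm holds its last target. There are 200 camera calls.

## Working session

There is one attempt and no reset: what is moved stays moved. The work goes in short steps, Python scripts to look and compute and a tool call to move; the robot and the scene stay as the last step left them, time stands still between calls to the robot, and variables do not carry over. Pictures are saved under pics/ and viewed, at most 10 in all, crops included, and the job is handed in when it is done.

Besides the shell and the picture viewer there is one more tool, called after "Emit:" as name(argument=value, ...) on one line, values as JSON. send_rows: Moves the arm, as the interface text tells. Its arguments: {"type":"object","properties":{"deltas":{"type":"array","items":{"type":"object","properties":{"dx":{"type":"number"},"dy":{"type":"number"},"dz":{"type":"number"},"rx":{"type":"number"},"ry":{"type":"number"},"rz":{"type":"number"}}}},"jaw":{"type":"number"},"newtons":{"type":"number"}},"required":["deltas"]}

```bash
mkdir -p pics
cat > h.py <<'E'
import numpy as np,cv2
from scipy.spatial.transform import Rotation as R
from bench import r
def grab(n):
    f=r.grab_frame(n); h=f["frame"].shape[0]
    f["f"]=h/2/np.tan(np.radians(f["vertical_fov"])/2)
    o=np.array(f["orientation"]); f["R"]=R.from_rotvec(o).as_matrix() if o.size==3 else o
    return f
def ray(f,u,v,z):
    d=f["R"]@np.array([(u-f["cx"])/f["f"],(v-f["cy"])/f["f"],1]); c=np.array(f["xyz"])
    return c+d*(z-c[2])/d[2]
def pix(f,p):
    q=f["R"].T@(np.array(p)-f["xyz"]); return f["f"]*q[:2]/q[2]+[f["cx"],f["cy"]]
E
python3 - <<'E'
from h import *
o=r.get_obs();print(o)
ims=[]
for n in("top","side"):
    f=grab(n);ims.append(f["frame"]);print(n,f["xyz"],f["orientation"],f["f"],f["cx"],f["cy"])
    cv2.imwrite(f"pics/{n}0.png",f["frame"])
E
```

```text
{'clock': 0.0, 'joints': array([-1.38914109,  0.47780779,  0.0223002 ,  1.55644926, -0.0115188 ,
        1.10933388, -0.08308923]), 'qvel': array([-1.02669529e-03, -2.27904378e-03, -3.10716613e-04, -1.17010845e-04,
        4.97117525e-04, -4.53247821e-06,  9.30326416e-04]), 'tau': array([-2.50274597e-04, -5.96466029e+01,  1.60785299e+00, -2.81186289e+01,
        1.25294714e-02,  9.53489682e-03, -5.30194214e-06]), 'tcp_pos': array([0.19267776, 0.64630626, 0.24132072]), 'orientation': array([-4.53439864e-01, -3.10852787e+00,  2.92746480e-03]), 'contact_force': array([-0.44968583, -0.25977813,  0.45189785]), 'moment': array([-0.03722522,  0.0494298 , -0.0035092 ]), 'gripper_force': 0.0, 'grip_width': 0.0851147085019788}
top [0.34814515 0.04498624 1.06394503] [-2.09349473  2.15525866 -0.21697824] 366.1017978654367 256.48762901972543 189.84029412367298
side [0.47732028 0.93300808 0.6734663 ] [-0.06928295  2.72396203 -1.47585253] 346.48176710682463 254.45114926309338 188.77806203592272
```

View pics/top0.png

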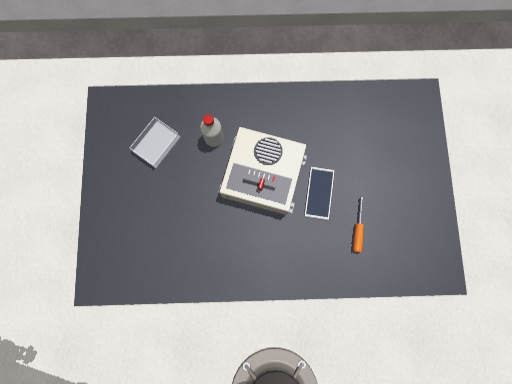

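View pics/side0.png

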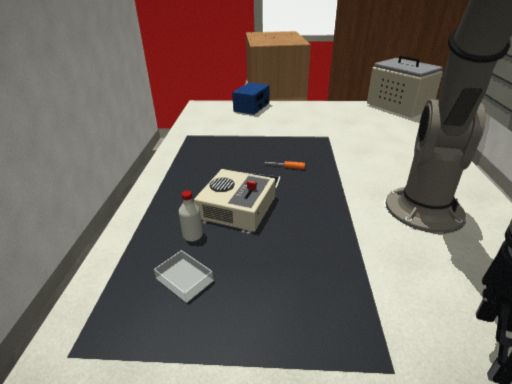

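The top view shows the extractor at about (263,170), with the red lever at (262,183) and the red tick at (273,178). The bottle is at (211,130), the phone at (320,193), the driver at (359,230) and the tray at (155,142). Next I'll measure the extractor pose.

Run:
```python
from h import *
o=r.get_obs()
f=grab("top");s=grab("side")
print("tcp px",pix(f,o["tcp_pos"]),pix(s,o["tcp_pos"]),"base",pix(f,[0,0,0]))
im=f["frame"];hsv=cv2.cvtColor(im,cv2.COLOR_BGR2HSV)
# cream top by depth: points at z~0.075
v,u=np.mgrid[:384,:512];z=f["z_map"]
P=np.stack([(u-f["cx"])/f["f"]*z,(v-f["cy"])/f["f"]*z,z],-1)@f["R"].T+f["xyz"]
m=((abs(P[...,2]-.078)<.012)&(u>210)&(u<310)&(v>120)&(v<220)).astype(np.uint8)
m=cv2.morphologyEx(m,cv2.MORPH_OPEN,np.ones((3,3)))
c=max(cv2.findContours(m,0,2)[0],key=cv2.contourArea)
b=cv2.minAreaRect(np.array([ray(f,*p[0],.075)[:2]*1000 for p in c],np.float32));print(b)
print("zmed",np.median(P[...,2][m>0]))
red=((hsv[...,1]>150)&((hsv[...,0]<6)|(hsv[...,0]>174))&(hsv[...,2]>80)).astype(np.uint8)
n,l,st,ce=cv2.connectedComponentsWithStats(red)
for i in range(1,n):print(st[i],ce[i],ray(f,*ce[i],.105),ray(f,*ce[i],.075),np.median(P[l==i],0))
cv2.imwrite("pics/z.png",cv2.resize(im[120:220,205:312],None,fx=7,fy=6,interpolation=cv2.INTER_CUBIC)[:600])
cs=s["frame"][160:235,185:290];cv2.imwrite("pics/zs.png",cv2.resize(cs,None,fx=7,fy=7,interpolation=cv2.INTER_CUBIC))
```

```text
tcp px [-30.26822937 345.49505218] [487.23724456 348.18147691] base [274.19239362 393.75405929]
((603.639404296875, 11.614051818847656), (199.1029052734375, 200.12413024902344), 72.71926879882812)
zmed 0.07549304874112128
[203 114  10  11  85] [207.75294118 119.24705882] [0.73864402 0.16118935 0.105     ] [0.75086054 0.16482469 0.075     ] [0.72028033 0.15516124 0.1498588 ]
[273 177   2   4   5] [273.2 178.2] [ 0.56617109 -0.0136955   0.105     ] [ 0.5729919  -0.01553132  0.075     ] [ 0.57311753 -0.01496005  0.07651342]
[258 179   6  11  33] [260.60606061 184.48484848] [0.54987814 0.02068406 0.105     ] [0.55618924 0.01992378 0.075     ] [0.54886251 0.01982065 0.10312012]
```

View pics/z.png

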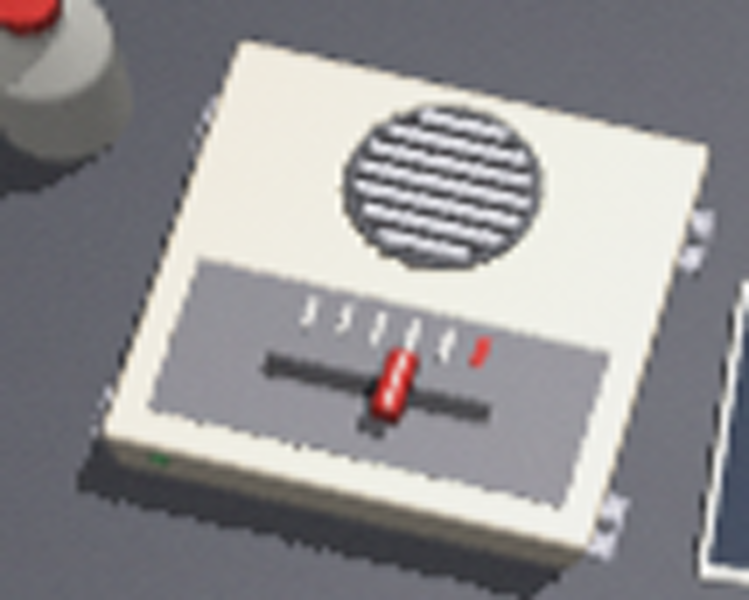

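The extractor is centred at about (0.604, 0.012) with a yaw of −17.3°. The lever is at s ≈ 0.028, the second click. The tool's y axis already lies along the slide, so I'll close the fingers and approach from the lever's +y side.

Emit:
send_rows(deltas=[{"dx": 19,"dy": -30},{"dx": 38,"dy": -60},{"dx": 57,"dy": -90},{"dx": 76,"dy": -120},{"dx": 95,"dy": -150}], jaw=0, newtons=40)

```text
$.deltas[0]: bad value
```

Emit:
send_rows(deltas=[{"dx": 19,"dy": -30},{"dx": 38,"dy": -60},{"dx": 57,"dy": -90},{"dx": 76,"dy": -120},{"dx": 95,"dy": -150}])

```text
$.deltas[0]: bad value
```

Emit:
send_rows(deltas=[{"dx": 19,"dy": -30},{"dx": 38,"dy": -60},{"dx": 57,"dy": -90},{"dx": 76,"dy": -120},{"dx": 95,"dy": -150}])

```text
$.deltas[0]: bad value
```

Emit:
send_rows(deltas=[{"dx": 19,"dy": -30},{"dx": 38,"dy": -60},{"dx": 57,"dy": -90},{"dx": 76,"dy": -120},{"dx": 87,"dy": -142}])

```text
$.deltas[0]: bad value
```

Emit:
send_rows(deltas=[{"dx": 0,"dy": 0},{"dx": 0,"dy": 0}])

```text
$.deltas[0]: bad value
```

```bash
cat >> h.py <<'E'
C=np.array([603.6,11.6]);EX=np.array([.955,-.297]);EY=np.array([.297,.955])
def st(look=True):
    o=r.get_obs();p=o["tcp_pos"]*1000;d=p[:2]-C
    Rt=R.from_rotvec(o["orientation"]).as_matrix()
    F=o["contact_force"];print("t%.2f"%o["clock"],"tcp",p.round(1),"ext",(d@EX).round(1),(d@EY).round(1),"F",F.round(1),"Fslide",(F[:2]@EY).round(1),"w",o["grip_width"],"ty",Rt[:,1].round(3),"tz",Rt[:,2].round(3))
    if look:
        f=grab("top");h=cv2.cvtColor(f["frame"],cv2.COLOR_BGR2HSV)
        m=((h[...,1]>150)&((h[...,0]<6)|(h[...,0]>174))&(h[...,2]>80)).astype(np.uint8)
        n,l,s,ce=cv2.connectedComponentsWithStats(m)
        for i in range(1,n):
            q=ray(f,*ce[i],.105)[:2]*1000-C;print("red",s[i],(q@EX).round(1),"s=",(q@EY+35).round(1))
E
python3 - <<'E'
from h import *
st()
f=grab("wrist");cv2.imwrite("pics/w1.png",f["frame"]);print(f["xyz"],pix(f,[.5498,.0207,.105]))
E
```

```text
t0.20 tcp [192.8 646.5 241.7] ext -580.9 484.3 F [0.5 0.2 0.2] Fslide 0.3 w 0.0854992188931811 ty [ 0.286  0.958 -0.001] tz [-0.    -0.001 -1.   ]
red [203 114  10  12  86] 84.4 s= 217.9
red [273 177   2   4   5] -28.2 s= -0.3
red [258 179   6  11  31] -53.5 s= 27.5
[0.12809503 0.66642723 0.37377898] [-126.03735669  571.82823962]
```

View pics/w1.png

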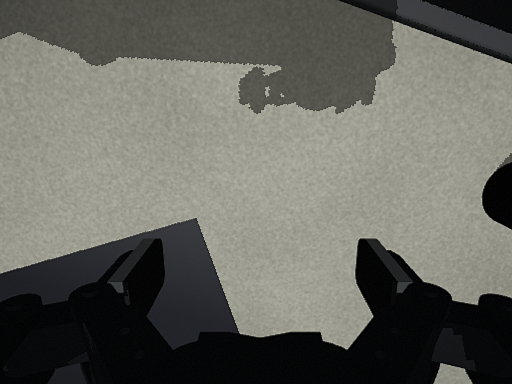

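The wrist view shows only the open fingers over the bare bench, because the moves were refused. Rows apparently need all six keys.

Emit:
send_rows(deltas=[{"dx": 19,"dy": -30,"dz": 0,"rx": 0,"ry": 0,"rz": 0},{"dx": 38,"dy": -60,"dz": 0,"rx": 0,"ry": 0,"rz": 0},{"dx": 57,"dy": -90,"dz": 0,"rx": 0,"ry": 0,"rz": 0},{"dx": 76,"dy": -120,"dz": 0,"rx": 0,"ry": 0,"rz": 0},{"dx": 95,"dy": -150,"dz": 0,"rx": 0,"ry": 0,"rz": 0}], jaw=0, newtons=40)

```text
clock: 0.72
tcp_pos: [0.2886, 0.4953, 0.2423]
orientation: [0.453, 3.109, 0.0]
contact_force: [0.7, 0.2, -0.6]
grip_width: 0.0258
gripper_force: 0.0
```

Emit:
send_rows(deltas=[{"dx": 19,"dy": -30,"dz": 0,"rx": 0,"ry": 0,"rz": 0},{"dx": 38,"dy": -60,"dz": 0,"rx": 0,"ry": 0,"rz": 0},{"dx": 57,"dy": -90,"dz": 0,"rx": 0,"ry": 0,"rz": 0},{"dx": 76,"dy": -120,"dz": 0,"rx": 0,"ry": 0,"rz": 0},{"dx": 95,"dy": -150,"dz": 0,"rx": 0,"ry": 0,"rz": 0}])

```text
clock: 1.13
tcp_pos: [0.3836, 0.3453, 0.2425]
orientation: [0.453, 3.109, 0.001]
contact_force: [1.0, -0.2, 0.9]
grip_width: -0.0001
gripper_force: 0.0
```

Emit:
send_rows(deltas=[{"dx": 19,"dy": -30,"dz": 0,"rx": 0,"ry": 0,"rz": 0},{"dx": 38,"dy": -60,"dz": 0,"rx": 0,"ry": 0,"rz": 0},{"dx": 57,"dy": -90,"dz": 0,"rx": 0,"ry": 0,"rz": 0},{"dx": 76,"dy": -120,"dz": 0,"rx": 0,"ry": 0,"rz": 0},{"dx": 95,"dy": -150,"dz": 0,"rx": 0,"ry": 0,"rz": 0}])

```text
clock: 1.55
tcp_pos: [0.4786, 0.1953, 0.2426]
orientation: [0.453, 3.108, 0.001]
contact_force: [0.2, 0.1, -0.6]
grip_width: 0.0002
gripper_force: 0.0
```

Emit:
send_rows(deltas=[{"dx": 18,"dy": -29,"dz": 0,"rx": 0,"ry": 0,"rz": 0},{"dx": 36,"dy": -58,"dz": 0,"rx": 0,"ry": 0,"rz": 0},{"dx": 54,"dy": -87,"dz": 0,"rx": 0,"ry": 0,"rz": 0},{"dx": 75,"dy": -120,"dz": 0,"rx": 0,"ry": 0,"rz": 0},{"dx": 87,"dy": -142,"dz": 0,"rx": 0,"ry": 0,"rz": 0}])

```text
clock: 1.97
tcp_pos: [0.5665, 0.0512, 0.2426]
orientation: [0.458, 3.106, -0.001]
contact_force: [0.3, -0.4, -0.0]
grip_width: -0.0003
gripper_force: 0.0
```

Emit:
send_rows(deltas=[{"dx": 0,"dy": 0,"dz": -25,"rx": 0,"ry": 0,"rz": 0},{"dx": 0,"dy": 0,"dz": -50,"rx": 0,"ry": 0,"rz": 0},{"dx": 0,"dy": 0,"dz": -70,"rx": 0,"ry": 0,"rz": 0},{"dx": 0,"dy": 0,"dz": -80,"rx": 0,"ry": 0,"rz": 0},{"dx": 0,"dy": 0,"dz": -80,"rx": 0,"ry": 0,"rz": 0}])

```text
clock: 2.38
tcp_pos: [0.5633, 0.0548, 0.1602]
orientation: [-0.453, -3.105, 0.003]
contact_force: [0.1, 0.4, -1.0]
grip_width: -0.0002
gripper_force: 0.0
```

Run:
```python
from h import *
st()
f=grab("wrist");print(f["xyz"],pix(f,[.5498,.0207,.105]))
s=grab("side");a=cv2.resize(s["frame"][130:240,185:330],(512,388))
cv2.imwrite("pics/w2.png",cv2.resize(np.vstack([f["frame"],a]),None,fx=.77,fy=.77))
```

```text
t2.38 tcp [563.3  54.8 160.2] ext -51.3 29.3 F [ 0.1  0.4 -1. ] Fslide 0.4 w -0.00015125446386292423 ty [ 0.286  0.958 -0.002] tz [-0.004 -0.001 -1.   ]
red [203 114  10  12  85] 84.4 s= 218.1
[0.49987188 0.07463438 0.29380562] [199.26317028 206.30325184]
```

View pics/w2.png

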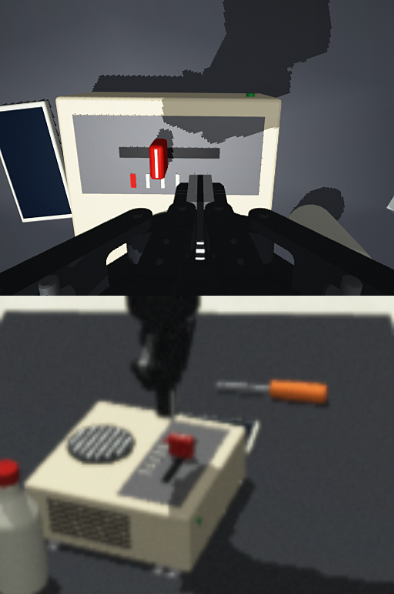

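The wrist view shows the tab at about (158,160) on the second tick, with the fingertip clear on its +y side. The neighbouring objects are well away. I'll descend beside the tab.

Emit:
send_rows(deltas=[{"dx": 0,"dy": 0,"dz": -25,"rx": 0,"ry": 0,"rz": 0},{"dx": 0,"dy": 0,"dz": -45,"rx": 0,"ry": 0,"rz": 0},{"dx": 0,"dy": 0,"dz": -58,"rx": 0,"ry": 0,"rz": 0},{"dx": 0,"dy": 0,"dz": -64,"rx": 0,"ry": 0,"rz": 0},{"dx": 0,"dy": 0,"dz": -64,"rx": 0,"ry": 0,"rz": 0}])

```text
clock: 2.95
tcp_pos: [0.5649, 0.055, 0.0983]
orientation: [-0.453, -3.108, 0.0]
contact_force: [-0.2, 0.5, -0.3]
grip_width: 0.0002
gripper_force: 0.0
```

```bash
cat >> h.py <<'E'
def wl():
    """lever s and red tick from wrist view (mm)"""
    f=grab("wrist");h=cv2.cvtColor(f["frame"],cv2.COLOR_BGR2HSV)
    m=((h[...,1]>140)&((h[...,0]<8)|(h[...,0]>172))&(h[...,2]>60)).astype(np.uint8)
    n,l,s,ce=cv2.connectedComponentsWithStats(m);v,u=np.mgrid[:384,:512];z=f["z_map"]
    P=np.stack([(u-f["cx"])/f["f"]*z,(v-f["cy"])/f["f"]*z,z],-1)@f["R"].T+f["xyz"]
    for i in range(1,n):
        if s[i][4]<25: continue
        q=P[l==i]*1000;t=q[:,2]>102
        for k,g in(("top",q[t]),("low",q[q[:,2]<79])):
            if len(g)>15:
                e=g[:,:2]-C;a=e@EY;print(" wrist",k,len(g),"x",np.median(e@EX).round(1),"s mid",((np.percentile(a,2)+np.percentile(a,98))/2+35).round(1),"lo/hi",(np.percentile(a,[2,98])+35).round(1))
E
python3 - <<'E'
from h import *
st(0);wl()
E
```

```text
t2.95 tcp [564.9  55.   98.3] ext -49.9 30.0 F [-0.2  0.5 -0.3] Fslide 0.5 w 0.0001834419364302669 ty [ 0.286  0.958 -0.   ] tz [-0. -0. -1.]
 wrist top 1067 x -57.2 s mid 30.1 lo/hi [24.6 35.6]
 wrist low 151 x -25.1 s mid 1.7 lo/hi [-0.9  4.2]
```

Emit:
send_rows(deltas=[{"dx": -0.9,"dy": -2.9,"dz": 0,"rx": 0,"ry": 0,"rz": 0},{"dx": -1.8,"dy": -5.7,"dz": 0,"rx": 0,"ry": 0,"rz": 0},{"dx": -2.7,"dy": -8.6,"dz": 0,"rx": 0,"ry": 0,"rz": 0},{"dx": -3.6,"dy": -11.5,"dz": 0,"rx": 0,"ry": 0,"rz": 0},{"dx": -4.5,"dy": -14.3,"dz": 0,"rx": 0,"ry": 0,"rz": 0}])

```text
clock: 3.42
tcp_pos: [0.5605, 0.0401, 0.0988]
orientation: [0.454, 3.108, 0.0]
contact_force: [-0.3, 0.0, 0.4]
grip_width: -0.0004
gripper_force: 0.0
```

Emit:
send_rows(deltas=[{"dx": -0.6,"dy": -1.9,"dz": 0,"rx": 0,"ry": 0,"rz": 0},{"dx": -1.2,"dy": -3.8,"dz": 0,"rx": 0,"ry": 0,"rz": 0},{"dx": -1.8,"dy": -5.7,"dz": 0,"rx": 0,"ry": 0,"rz": 0},{"dx": -2.4,"dy": -7.6,"dz": 0,"rx": 0,"ry": 0,"rz": 0},{"dx": -3,"dy": -9.5,"dz": 0,"rx": 0,"ry": 0,"rz": 0}])

```text
clock: 3.83
tcp_pos: [0.5584, 0.0335, 0.0988]
orientation: [0.45, 3.108, 0.004]
contact_force: [1.3, 2.5, 0.7]
grip_width: 0.0
gripper_force: 1.3
```

Run:
```python
from h import *
st(0);wl()
```

```text
t3.83 tcp [558.4  33.5  98.8] ext -49.7 7.4 F [1.3 2.5 0.7] Fslide 2.7 w 1.6762561512640052e-06 ty [0.283 0.959 0.003] tz [ 0.002  0.002 -1.   ]
 wrist top 1020 x -57.2 s mid 23.5 lo/hi [18. 29.]
```

Emit:
send_rows(deltas=[{"dx": -0.6,"dy": -1.9,"dz": 0,"rx": 0,"ry": 0,"rz": 0},{"dx": -1.2,"dy": -3.8,"dz": 0,"rx": 0,"ry": 0,"rz": 0},{"dx": -1.8,"dy": -5.7,"dz": 0,"rx": 0,"ry": 0,"rz": 0},{"dx": -2.4,"dy": -7.6,"dz": 0,"rx": 0,"ry": 0,"rz": 0},{"dx": -3,"dy": -9.5,"dz": 0,"rx": 0,"ry": 0,"rz": 0}])

```text
clock: 4.3
tcp_pos: [0.5552, 0.0245, 0.0984]
orientation: [0.451, 3.108, 0.006]
contact_force: [3.3, 10.5, -3.1]
grip_width: -0.0004
gripper_force: 5.2
```

Emit:
send_rows(deltas=[{"dx": -0.6,"dy": -1.9,"dz": 0,"rx": 0,"ry": 0,"rz": 0},{"dx": -1.2,"dy": -3.8,"dz": 0,"rx": 0,"ry": 0,"rz": 0},{"dx": -1.8,"dy": -5.7,"dz": 0,"rx": 0,"ry": 0,"rz": 0},{"dx": -2.4,"dy": -7.6,"dz": 0,"rx": 0,"ry": 0,"rz": 0},{"dx": -3,"dy": -9.5,"dz": 0,"rx": 0,"ry": 0,"rz": 0}])

```text
clock: 4.72
tcp_pos: [0.5515, 0.0127, 0.0983]
orientation: [0.454, 3.108, 0.002]
contact_force: [1.8, 8.1, -2.9]
grip_width: -0.0001
gripper_force: 4.2
```

Run:
```python
from h import *
st(0);wl()
```

```text
t4.72 tcp [551.5  12.7  98.3] ext -50.1 -14.4 F [ 1.8  8.1 -2.9] Fslide 8.3 w -0.00014412597336503977 ty [0.286 0.958 0.001] tz [ 0.     0.001 -1.   ]
 wrist top 984 x -57.5 s mid 1.8 lo/hi [-3.6  7.3]
```

Emit:
send_rows(deltas=[{"dx": -0.3,"dy": -1,"dz": 0,"rx": 0,"ry": 0,"rz": 0},{"dx": -0.5,"dy": -1.5,"dz": 0,"rx": 0,"ry": 0,"rz": 0},{"dx": -0.5,"dy": -1.5,"dz": 0,"rx": 0,"ry": 0,"rz": 0}])

```text
clock: 5.02
tcp_pos: [0.5515, 0.0128, 0.0983]
orientation: [0.451, 3.108, 0.004]
contact_force: [2.3, 7.6, -2.7]
grip_width: 0.0
gripper_force: 3.9
```

Run:
```python
from h import *
st(0);wl()
```

```text
t5.02 tcp [551.5  12.8  98.3] ext -50.1 -14.4 F [ 2.3  7.6 -2.7] Fslide 7.9 w 1.685532693326579e-05 ty [0.284 0.959 0.003] tz [ 0.001  0.002 -1.   ]
 wrist top 978 x -57.5 s mid 1.8 lo/hi [-3.6  7.3]
```

Emit:
send_rows(deltas=[{"dx": -0.6,"dy": -1.9,"dz": 0,"rx": 0,"ry": 0,"rz": 0},{"dx": -0.9,"dy": -2.9,"dz": 0,"rx": 0,"ry": 0,"rz": 0},{"dx": -0.9,"dy": -2.9,"dz": 0,"rx": 0,"ry": 0,"rz": 0}])

```text
clock: 5.32
tcp_pos: [0.5514, 0.0126, 0.0984]
orientation: [0.448, 3.107, 0.009]
contact_force: [4.8, 14.1, -4.8]
grip_width: 0.0001
gripper_force: 7.0
```

Run:
```python
from h import *
st(0);wl()
```

```text
t5.32 tcp [551.4  12.6  98.4] ext -50.1 -14.6 F [ 4.8 14.1 -4.8] Fslide 14.9 w 7.453633736664165e-05 ty [0.282 0.959 0.006] tz [ 0.003  0.005 -1.   ]
 wrist top 963 x -57.8 s mid 1.7 lo/hi [-3.8  7.2]
```

It's firmly at the off stop: s ≈ 0, with the force rising and no motion. Next I'll back off, lift over the tab and come down on its −y side.

Emit:
send_rows(deltas=[{"dx": 2.2,"dy": 7,"dz": 0,"rx": 0,"ry": 0,"rz": 0},{"dx": 4.5,"dy": 14.3,"dz": 0,"rx": 0,"ry": 0,"rz": 0},{"dx": 4.5,"dy": 14.3,"dz": 20,"rx": 0,"ry": 0,"rz": 0},{"dx": 4.5,"dy": 14.3,"dz": 50,"rx": 0,"ry": 0,"rz": 0},{"dx": 4.5,"dy": 14.3,"dz": 50,"rx": 0,"ry": 0,"rz": 0}])

```text
clock: 5.78
tcp_pos: [0.5573, 0.0212, 0.1526]
orientation: [0.455, 3.102, 0.002]
contact_force: [0.8, -0.5, -0.5]
grip_width: -0.0005
gripper_force: 0.0
```

Emit:
send_rows(deltas=[{"dx": -6,"dy": -19.3,"dz": 0,"rx": 0,"ry": 0,"rz": 0},{"dx": -12,"dy": -38.6,"dz": 0,"rx": 0,"ry": 0,"rz": 0},{"dx": -18,"dy": -57.8,"dz": 0,"rx": 0,"ry": 0,"rz": 0},{"dx": -18,"dy": -57.8,"dz": 0,"rx": 0,"ry": 0,"rz": 0}])

```text
clock: 6.12
tcp_pos: [0.5347, -0.0412, 0.1483]
orientation: [-0.464, -3.106, 0.004]
contact_force: [-0.5, -0.2, 0.1]
grip_width: -0.0005
gripper_force: 0.0
```

Run:
```python
from h import *
st(1);wl()
cv2.imwrite("pics/w3.png",grab("wrist")["frame"])
```

```text
t6.12 tcp [534.7 -41.2 148.3] ext -50.1 -70.9 F [-0.5 -0.2  0.1] Fslide -0.4 w -0.00047850543970181196 ty [ 0.292  0.956 -0.003] tz [-0.001 -0.003 -1.   ]
red [203 114  10  12  86] 84.4 s= 217.9
red [268 183   6  10  26] -55.6 s= 0.2
 wrist top 775 x -53.0 s mid 1.4 lo/hi [-4.3  7.1]
 wrist low 119 x -22.0 s mid 7.0 lo/hi [-0.2 14.2]
```

View pics/w3.png

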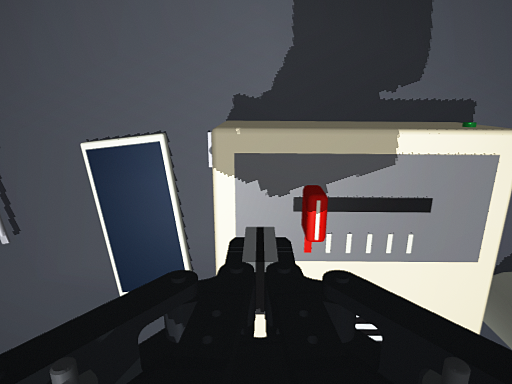

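The wrist view shows the tab at (315,215) by the red tick at (308,245), with five white ticks to its right and the finger clear on the left. I'll descend here.

Emit:
send_rows(deltas=[{"dx": 0,"dy": 0,"dz": -20,"rx": 0,"ry": 0,"rz": 0},{"dx": 0,"dy": 0,"dz": -40,"rx": 0,"ry": 0,"rz": 0},{"dx": 0,"dy": 0,"dz": -50,"rx": 0,"ry": 0,"rz": 0},{"dx": 0,"dy": 0,"dz": -50,"rx": 0,"ry": 0,"rz": 0}])

```text
clock: 6.6
tcp_pos: [0.535, -0.0349, 0.0961]
orientation: [-0.451, -3.105, 0.001]
contact_force: [-0.1, 0.2, 0.5]
grip_width: 0.0001
gripper_force: 0.0
```

Run:
```python
from h import *
st(0);wl()
```

```text
t6.60 tcp [535.  -34.9  96.1] ext -51.7 -64.8 F [-0.1  0.2  0.5] Fslide 0.2 w 5.727412535974911e-05 ty [ 0.284  0.959 -0.001] tz [-0.004 -0.    -1.   ]
 wrist top 961 x -58.4 s mid 1.2 lo/hi [-4.4  6.7]
```

Emit:
send_rows(deltas=[{"dx": 0.6,"dy": 1.9,"dz": 0,"rx": 0,"ry": 0,"rz": 0},{"dx": 1.2,"dy": 3.8,"dz": 0,"rx": 0,"ry": 0,"rz": 0},{"dx": 1.8,"dy": 5.7,"dz": 0,"rx": 0,"ry": 0,"rz": 0},{"dx": 2.4,"dy": 7.6,"dz": 0,"rx": 0,"ry": 0,"rz": 0},{"dx": 3,"dy": 9.5,"dz": 0,"rx": 0,"ry": 0,"rz": 0}])

```text
clock: 7.07
tcp_pos: [0.5399, -0.026, 0.0988]
orientation: [0.453, 3.108, 0.001]
contact_force: [0.6, -0.2, 0.4]
grip_width: 0.0001
gripper_force: 0.0
```

Emit:
send_rows(deltas=[{"dx": 0.5,"dy": 1.4,"dz": 0,"rx": 0,"ry": 0,"rz": 0},{"dx": 0.9,"dy": 2.9,"dz": 0,"rx": 0,"ry": 0,"rz": 0},{"dx": 1.4,"dy": 4.3,"dz": 0,"rx": 0,"ry": 0,"rz": 0},{"dx": 1.8,"dy": 5.7,"dz": 0,"rx": 0,"ry": 0,"rz": 0},{"dx": 2.2,"dy": 7.2,"dz": 0,"rx": 0,"ry": 0,"rz": 0}])

```text
clock: 7.48
tcp_pos: [0.5408, -0.0226, 0.0986]
orientation: [-0.458, -3.107, 0.005]
contact_force: [-4.1, -9.6, 6.3]
grip_width: 0.0002
gripper_force: 5.0
```

Run:
```python
from h import *
st(0);wl()
```

```text
t7.48 tcp [540.8 -22.6  98.6] ext -49.8 -51.3 F [-4.1 -9.6  6.3] Fslide -10.4 w 0.00019159315582896992 ty [ 0.289  0.957 -0.004] tz [-0.001 -0.003 -1.   ]
 wrist top 950 x -57.8 s mid 3.0 lo/hi [-2.6  8.6]
```

Emit:
send_rows(deltas=[{"dx": 0.3,"dy": 1,"dz": 0,"rx": 0,"ry": 0,"rz": 0},{"dx": 0.6,"dy": 1.9,"dz": 0,"rx": 0,"ry": 0,"rz": 0},{"dx": 0.9,"dy": 2.9,"dz": 0,"rx": 0,"ry": 0,"rz": 0},{"dx": 0.9,"dy": 2.9,"dz": 0,"rx": 0,"ry": 0,"rz": 0}])

```text
clock: 7.87
tcp_pos: [0.5428, -0.0154, 0.0983]
orientation: [0.453, 3.109, 0.001]
contact_force: [-0.2, 1.0, 0.5]
grip_width: 0.0003
gripper_force: 0.0
```

Run:
```python
from h import *
st(0);wl()
```

```text
t7.87 tcp [542.8 -15.4  98.3] ext -50.0 -43.9 F [-0.2  1.   0.5] Fslide 0.9 w 0.000333406792474446 ty [0.285 0.958 0.001] tz [ 0.     0.001 -1.   ]
 wrist top 652 x -59.7 s mid 14.8 lo/hi [ 9.7 19.9]
 wrist low 47 x -51.3 s mid 10.3 lo/hi [ 9.4 11.1]
```

First click. I'll make the same 14 mm advance for the second.

Emit:
send_rows(deltas=[{"dx": 0.7,"dy": 2.1,"dz": 0,"rx": 0,"ry": 0,"rz": 0},{"dx": 1.3,"dy": 4.3,"dz": 0,"rx": 0,"ry": 0,"rz": 0},{"dx": 2,"dy": 6.4,"dz": 0,"rx": 0,"ry": 0,"rz": 0},{"dx": 2.6,"dy": 8.4,"dz": 0,"rx": 0,"ry": 0,"rz": 0},{"dx": 3.3,"dy": 10.5,"dz": 0,"rx": 0,"ry": 0,"rz": 0}])

```text
clock: 8.33
tcp_pos: [0.5447, -0.0087, 0.0982]
orientation: [-0.457, -3.106, 0.006]
contact_force: [-4.1, -8.6, 3.9]
grip_width: -0.0002
gripper_force: 4.1
```

Emit:
send_rows(deltas=[{"dx": 0.3,"dy": 1,"dz": 0,"rx": 0,"ry": 0,"rz": 0},{"dx": 0.6,"dy": 1.9,"dz": 0,"rx": 0,"ry": 0,"rz": 0},{"dx": 0.9,"dy": 2.9,"dz": 0,"rx": 0,"ry": 0,"rz": 0},{"dx": 0.9,"dy": 2.9,"dz": 0,"rx": 0,"ry": 0,"rz": 0}])

```text
clock: 8.67
tcp_pos: [0.5471, -0.0018, 0.0983]
orientation: [0.452, 3.109, 0.001]
contact_force: [0.0, 0.1, 0.4]
grip_width: 0.0001
gripper_force: 0.0
```

Run:
```python
from h import *
st(0);wl()
```

```text
t8.67 tcp [547.1  -1.8  98.3] ext -50.0 -29.6 F [0.  0.1 0.4] Fslide 0.1 w 8.172514378333238e-05 ty [0.285 0.959 0.001] tz [ 0.     0.001 -1.   ]
 wrist top 1131 x -56.4 s mid 29.3 lo/hi [23.6 35. ]
```

Second click (about 28). Same again for the third.

Emit:
send_rows(deltas=[{"dx": 0.7,"dy": 2.1,"dz": 0,"rx": 0,"ry": 0,"rz": 0},{"dx": 1.3,"dy": 4.3,"dz": 0,"rx": 0,"ry": 0,"rz": 0},{"dx": 2,"dy": 6.4,"dz": 0,"rx": 0,"ry": 0,"rz": 0},{"dx": 2.6,"dy": 8.4,"dz": 0,"rx": 0,"ry": 0,"rz": 0},{"dx": 3.2,"dy": 10.2,"dz": 0,"rx": 0,"ry": 0,"rz": 0}])

```text
clock: 9.13
tcp_pos: [0.549, 0.0043, 0.0983]
orientation: [-0.457, -3.107, 0.006]
contact_force: [-3.6, -9.5, 4.6]
grip_width: -0.0002
gripper_force: 4.7
```

Emit:
send_rows(deltas=[{"dx": 0.3,"dy": 1,"dz": 0,"rx": 0,"ry": 0,"rz": 0},{"dx": 0.6,"dy": 1.9,"dz": 0,"rx": 0,"ry": 0,"rz": 0},{"dx": 0.9,"dy": 2.8,"dz": 0,"rx": 0,"ry": 0,"rz": 0},{"dx": 0.9,"dy": 2.8,"dz": 0,"rx": 0,"ry": 0,"rz": 0}])

```text
clock: 9.47
tcp_pos: [0.5511, 0.011, 0.0983]
orientation: [0.453, 3.109, 0.001]
contact_force: [-0.3, 1.2, 0.4]
grip_width: -0.0
gripper_force: 0.0
```

Run:
```python
from h import *
st(0);wl()
```

```text
t9.47 tcp [551.1  11.   98.3] ext -49.9 -16.2 F [-0.3  1.2  0.4] Fslide 1.1 w -1.7356644469135188e-05 ty [0.285 0.958 0.001] tz [ 0.     0.001 -1.   ]
 wrist top 971 x -57.6 s mid 39.3 lo/hi [34.  44.6]
```

The reading was probably caught mid-snap. I'll back off along −y and look again.

Emit:
send_rows(deltas=[{"dx": -1.5,"dy": -5,"dz": 0,"rx": 0,"ry": 0,"rz": 0},{"dx": -3.6,"dy": -11.5,"dz": 0,"rx": 0,"ry": 0,"rz": 0},{"dx": -5.4,"dy": -17,"dz": 0,"rx": 0,"ry": 0,"rz": 0},{"dx": -5.4,"dy": -17,"dz": 0,"rx": 0,"ry": 0,"rz": 0}])

```text
clock: 9.85
tcp_pos: [0.5448, -0.0088, 0.0983]
orientation: [-0.457, -3.108, 0.001]
contact_force: [-0.3, -0.1, -0.2]
grip_width: 0.0001
gripper_force: 0.0
```

Run:
```python
from h import *
st(0);wl()
```

```text
t9.85 tcp [544.8  -8.8  98.3] ext -50.0 -37.0 F [-0.3 -0.1 -0.2] Fslide -0.2 w 7.770390978626112e-05 ty [ 0.288  0.958 -0.001] tz [-0.    -0.001 -1.   ]
 wrist top 1163 x -56.3 s mid 43.0 lo/hi [37.4 48.6]
 wrist low 17 x -40.1 s mid 60.1 lo/hi [59.4 60.7]
```

Lever reads about 43, with the usual bias, so it's seated at the third click. I'll raise the tool clear, check, then hand in.

Emit:
send_rows(deltas=[{"dx": 0,"dy": 0,"dz": 25,"rx": 0,"ry": 0,"rz": 0},{"dx": 0,"dy": 0,"dz": 55,"rx": 0,"ry": 0,"rz": 0},{"dx": 0,"dy": 0,"dz": 85,"rx": 0,"ry": 0,"rz": 0},{"dx": 0,"dy": 0,"dz": 100,"rx": 0,"ry": 0,"rz": 0},{"dx": 0,"dy": 0,"dz": 100,"rx": 0,"ry": 0,"rz": 0}])

```text
clock: 10.32
tcp_pos: [0.5479, -0.0068, 0.2021]
orientation: [0.453, 3.102, 0.004]
contact_force: [0.9, -0.4, -0.1]
grip_width: -0.0003
gripper_force: 0.0
```

Run:
```python
from h import *
st(1);wl()
cv2.imwrite("pics/w4.png",grab("wrist")["frame"])
```

```text
t10.32 tcp [547.9  -6.8 202.1] ext -47.7 -34.1 F [ 0.9 -0.4 -0.1] Fslide -0.1 w -0.00026409819124161227 ty [0.286 0.958 0.003] tz [ 0.007  0.001 -1.   ]
red [203 114  10  11  85] 84.5 s= 218.0
red [253 177   4  12  23] -55.7 s= 43.9
 wrist top 489 x -53.0 s mid 43.2 lo/hi [37.5 48.8]
 wrist low 89 x -23.2 s mid 1.6 lo/hi [-0.6  3.7]
```

View pics/w4.png

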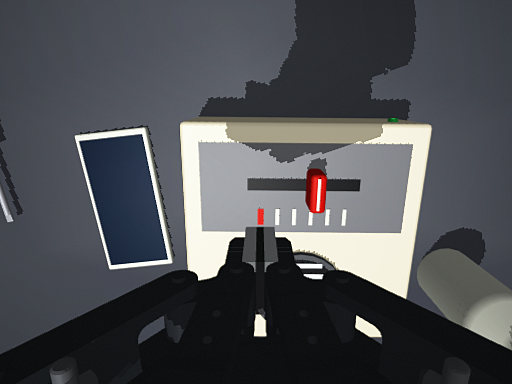

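The tab's line, at (318,195), points at the third white tick at (310,217), and 43.2 − 1.6 gives 41.6 mm. The tool is clear and the bottle hasn't moved.

```bash
python3 -c "
from bench import r
print(r.hand_in())"
```

```text
the job is handed in; nothing more can be done
None
```

The lever was pushed back to its off stop, then forward one click at a time to the third click, and it was seated there (about 42 mm) with the tool clear when I handed the job in.

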